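# Move the steel sample tube to the free push-fit port of the sampling manifold

## Robot

A 6-joint arm with a two-finger parallel gripper is mounted at the origin on the work surface. World frame = base frame: x ahead of the robot, y to its left, z up, the work surface at z = 0. Lengths are in m, angles in rad, forces in N, time in s.
With the tool pointing down it reaches from about 0.275 to 0.825 m from the base axis. Payload 4.9 kg.
Tool frame: the origin (TCP) lies midway between the tips of the shut fingers; the grasp point (between the pads) lies ctrl.grip_point_offset behind it (ctrl.grip_point_offset is the distance from the TCP to the grasp point, in m); z points along the fingers, y is the line along which they close (so a half turn about z gives the same grasp; the last joint's range is limited). The gripper opens to 85 mm and grips with 20 to 120 N. Pads are 22 mm wide; open, the fingers measure 114 mm over their backs; the gripper's body (76 mm by 85 mm) begins 54 mm behind the grasp point. The pads swing forward as they close: fully open they stand 13 mm farther back than shut.
Start: joints at [1.018, 0.326, -0.193, 1.052, 0, 1.437], TCP at [0.224, 0.502, 0.231] pointing down, gripper open.
Joint ranges: [-2.65, 2.65], [-0.97, 1.79], [-1.3, 1.35], [-1.93, 2.1], [-1.47, 1.37], [-3.14, 3.14]. Speed limits (rad/s): [2.57, 2.57, 3.14, 3.14, 3.14, 3.14].

## Interface

Orientations are given as [roll, pitch, yaw] about the fixed x, y, z axes, in that order (R = Rz(yaw) Ry(pitch) Rx(roll)).
In Python, from plant import readout, snapshot, job_done, boxes_of, mark_of, ctrl gives the robot as it stands.
- The arm moves only by the shell command python3 -m jog 'ROWS' [FORCE]. ROWS is JSON, one flat list of numbers, 7 for each row, row after row: the turn, a rotation vector about the tool's x, y, z in degrees, then the shift along the tool's x, y, z in cm, then the finger opening in cm, from 0 to 8.54. A call has 1 to 20 rows; each row shifts and turns the commanded pose from where the row before left it, along the tool's axes as they then stand; what a row does not reach is not made up. A row lasts 1/8 s, in which the tool goes at most 62.5 mm and 10.7 degrees, less where a joint would pass 70% of its speed; a pose out of reach is approached as far as the arm can. A call is refused whole if a number of a shift passes 6.25 or a number of a turn 10.7, either way. A call with a gripper value outside its range is refused whole. The fingers move at their own pace and stop on an object; FORCE is the grip in N (left out, the last holds). Time passes only in rows, so rows that do not move let the fingers close. It gives the time, the measured TCP pose, the force, the opening and the grip force at its end, in the units of the state.
- readout.state(): the state, without advancing time (a new reading comes with each control period).
- snapshot(name): name is "scene" or "side" or "wrist"; returns a dict with "image" (384x512x3 uint8, red, green, blue), "fx", "fy", "cx", "cy" (pixels), "T" (4x4, takes a point from camera to world coordinates). Camera axes: x right, y down, z forward; pixel columns grow to the right and rows downward; lengths in m; the calibration is good to about 2 mm. A picture is of the moment at which its call begins. There is no depth.
- job_done(): hands the job in; it is judged then, once.
Trained networks look in a picture, given as the dict that the camera call returned (one of the last four; its "shot" number tells which), for a name from the list of things; names that differ only in an ending like _2 or _b are one class to them, and where a whole thing is asked for, a point or a joint stands for the part that bears it (a point fixed in the world has none). Each returns a list of dicts, best first, with "score" (0 to 1); they miss things now and then, are a little off and sometimes report something else, mostly with a low value. They report only what shows in the picture. A call takes as long as a camera call.
- boxes_of(thing, picture): "xyz" ([x, y, z] in m, in world coordinates, good to about 4 mm: the middle of the surface that is visible of it).
- mark_of(thing, picture): "xyz" ([x, y, z] in m, in world coordinates, good to about 4 mm: a listed point, or the origin of a listed thing).
The state is a dict: "time_s": time; "joint_positions": joint angles; "qvel": joint speeds; "joint_efforts": joint torques, N m; "tool_pos": TCP position; "ee_rot": TCP orientation; "wrist_force": force on the tool from outside, world axes, zero at the start; "moment": the same for the moment, N m; "grip_width": finger opening in m; "grasp_force": force on a finger pad.
Only numpy, scipy, OpenCV 4.12 (cv2) and the standard library are available. Lean on these libraries where they do the work, as an engineer would, in place of code of your own. Each camera call takes 0.05 s, during which the arm holds its last target. There are 200 camera calls.

## Task

Move the steel sample tube from its push-fit fitting to the manifold's empty fitting: feel for the collet ring, press it fully down and, with it down, draw the tube out, without wrenching it against the locked teeth or bearing hard on the plastic ring. Then push the tube gently and fully home in the empty fitting, so that its collet locks on it and both rings are up again, and let go; leave the other things on the bench alone.

Things in the scene. Friction and masses are not known exactly. Their poses are not given: they have to be found in the camera images.
- tube: Rigid steel tube, 14 mm across, 70 mm long, 42 to 84 g. Origin at the centre of its lower end, z up along it. Nose tapered (9 mm wide at the tip, full width from 7 mm up); groove for the teeth 12 to 17 mm up, 10 mm across. Starts upright in fitting_a, home on the stop, its upper 29 to 39 mm free above the collet ring. Pulling or pushing it against a fitting with over 45 N does damage.
- tube_top (a point): Centre of the tube's open upper end, 70 mm above its origin.
- fitting_a: Push-fit fitting that holds the tube at the start, upright, fixed on the manifold. Origin at the centre of its underside, z up the bore. Brass hexagon foot 37 mm across, grey body 32 mm across to z = 32 mm, above it the black collet ring. Bore 15.4 mm, tube stop at z = 12 mm: tube home means the tube's origin is 12 mm above this origin. Fittings are screwed in to depths that differ by up to 5 mm.
- collet_a (a point): Middle of fitting_a's collet, on the axis among its four hidden teeth, 26.5 mm above the fitting's origin with the ring up; it sinks with the ring. The teeth block the tube after 0.5 mm of pull and clear it only while the ring is 4.7 mm or more down. Once the tube has risen 2 mm with the teeth clear they cannot lock, only drag (up to 10 N), even if the ring comes up.
- mouth_a (a point): About the top of fitting_a's collet ring (28 mm across, bore 15.4 mm): 48 mm above the fitting's origin. The true top face, ring up, lies up to 4.5 mm higher or lower: feel for it. Spring: 3 N starts the ring, 10 N brings it to its hard stop 6 mm lower; it comes up when let go. Fingers straddling the tube must be open less than 25 mm, else they pass outside the ring.
- fitting_b: The empty push-fit fitting, the same in every size, upright, fixed on another port of the manifold. A tube pushed in needs some 5 to 12 N to spread the teeth, and is home when its lower end is on the stop (tube's origin 12 mm above this origin); then the teeth snap into its groove and the ring comes up again. Over 30 N of the fingers on either ring damages it.
- collet_b (a point): The same point of fitting_b's collet: 26.5 mm above its origin when the ring is up, also when a tube is locked in. A tube drags it about 4.5 mm down while passing the teeth.
- mouth_b (a point): About the top of fitting_b's collet ring, 48 mm above the fitting's origin, true to 4.5 mm: the mouth for the tube. Same spring and limits. Where it stands higher than the first one, fingers that hold the tube low down meet it before the tube is home; the tube can then be let go and pushed the rest of the way on its upper end.
- manifold: Aluminium block 64 x 216 mm, top 40 mm above the bench, fixed on a 90 x 240 mm dark base plate. Origin at the centre of its underside; y runs along its three ports, at y = -70, 0 and 70 mm. Two carry the fittings, the third a low brass hexagon plug (20 mm tall); which is where varies. A round gauge stands at its +y end (83 mm above the bench), a clamped pipe stub at its -y end.
- spanner: steel open-ended spanner, about 175 mm long, lying on the bench on the robot's side of the manifold; origin at its middle, underside, x along its length; a bystander
- pen: blue ballpoint pen, 136 mm long, 11 mm thick, lying behind the manifold; origin near its middle, underside, x along its length; a bystander
- union: small brass hexagon union, 26 mm across, 30 mm tall, standing behind the manifold; origin at the centre of its underside; a bystander
- screwdriver: screwdriver, 180 mm long, lying to the left; origin at its middle, underside; a bystander
- tape: roll of white tape, 90 mm across, 25 mm tall, lying flat to the right; origin at the centre of its underside; a bystander
- flask: white plastic bottle with grey cap, 60 mm across, 150 mm tall, standing to the right; origin at the centre of its underside; a bystander
- beaker: glass beaker, 70 mm across, 90 mm tall, standing to the left; origin at the centre of its underside; a bystander

How it is judged:
By the outcome, as a careful person would: the job done as asked, in the order asked, and still so for the second after the job is handed in, with the robot touching nothing.
It also fails if it takes over 67 s, if anything falls off the work surface, if the arm or the gripper's body presses on something with over 40 N, if the wrist force passes 120 N, or if a joint passes its speed limit or range.

## Working session

There is one attempt and no reset: what is moved stays moved. The work goes in short steps, Python scripts to look and compute and a shell command to move; the robot and the scene stay as the last step left them, time stands still between calls to the robot, and variables do not carry over. Pictures are saved under pics/ and viewed, at most 10 in all, crops included, and the job is handed in when it is done.

```bash
ls; mkdir -p pics
cat > h.py <<'E'
import numpy as np, cv2
from plant import readout, snapshot, job_done, boxes_of, mark_of, ctrl
def px(s,p):
    T=np.array(s["T"]);c=np.linalg.inv(T)@np.r_[p,1]
    return [round(float(s["fx"]*c[0]/c[2]+s["cx"]),1),round(float(s["fy"]*c[1]/c[2]+s["cy"]),1)]
def save(s,n): cv2.imwrite(f"pics/{n}.png",s["image"][...,::-1])
E
python3 - <<'E'
from h import *
print(ctrl.grip_point_offset, readout.state())
ims=[]
for n in("scene","side","wrist"):
    s=snapshot(n);ims.append(s["image"])
    print(n,np.array(s["T"])[:3,3].round(3))
    for t in("tube_top","tube","mouth_a","collet_a","fitting_a","manifold"):
        for r in mark_of(t,s)[:3]: print(t,round(r["score"],2),np.round(r["xyz"],4),px(s,r["xyz"]))
cv2.imwrite("pics/a.png",cv2.resize(np.hstack(ims[:2]),(800,300))[...,::-1])
save({"image":ims[0]},"sc")
E
```

```text
pics
0.0187 {'time_s': 0.0, 'joint_positions': array([ 1.01779585e+00,  3.26921218e-01, -1.93578454e-01,  1.05201777e+00,
        4.85865256e-06,  1.43659228e+00]), 'qvel': array([-0.00089002,  0.00166863, -0.00074144, -0.00061717,  0.00076656,
        0.00034537]), 'joint_efforts': array([ 5.00714596e-04, -4.43393576e+01,  2.62442762e+01,  1.54183520e-02,
       -1.61864209e-04,  8.93561705e-07]), 'tool_pos': array([0.22334423, 0.50197119, 0.23051625]), 'ee_rot': array([-3.13988766e+00, -2.35103241e-04,  2.72279602e+00]), 'wrist_force': array([ 0.82086918, -0.51969595,  0.69647833]), 'moment': array([0.00894468, 0.04932702, 0.02305618]), 'grasp_force': 0.0, 'grip_width': 0.08523971691358309}
scene [1.323 0.165 0.805]
tube_top 0.44 [0.5823 0.1029 0.123 ] [293.1, 203.9]
mouth_a 0.77 [0.579  0.036  0.0831] [267.5, 211.3]
mouth_a 0.62 [ 0.5915 -0.3808  0.0031] [126.0, 217.6]
mouth_a 0.58 [0.5851 0.1025 0.0893] [292.3, 214.1]
collet_a 0.68 [0.5859 0.1069 0.0426] [293.2, 227.0]
collet_a 0.63 [0.584  0.1037 0.0662] [292.4, 220.2]
collet_a 0.54 [0.5782 0.031  0.0683] [265.7, 214.9]
fitting_
[... 190 characters left out ...]
0.0837] [267.6, 210.3]
side [ 0.102 -0.68   1.044]
tube_top 0.39 [0.588  0.1079 0.1254] [255.6, 139.1]
tube 0.54 [ 0.3979 -0.4092 -0.0028] [304.8, 341.6]
tube 0.36 [0.5842 0.1034 0.0489] [255.5, 158.7]
tube 0.18 [6.715e-01 5.470e-02 6.000e-04] [288.0, 168.0]
mouth_a 0.69 [0.5783 0.0369 0.0859] [266.0, 165.2]
mouth_a 0.45 [0.5845 0.103  0.0884] [255.5, 149.6]
collet_a 0.66 [0.5752 0.0324 0.0687] [265.9, 170.7]
collet_a 0.5 [0.5861 0.1014 0.062 ] [256.3, 155.9]
fitting_a 0.77 [0.5791 0.035  0.0393] [266.5, 176.2]
fitting_a 0.67 [0.5829 0.1033 0.0425] [255.1, 160.4]
fitting_a 0.59 [0.5852 0.1047 0.0502] [255.5, 158.1]
manifold 0.57 [0.5849 0.1036 0.052 ] [255.6, 157.9]
wrist [0.162 0.531 0.374]
```

Run:
```python
from h import *
ims=[]
for n,c in(("scene",(280,215)),("side",(260,160))):
    s=snapshot(n);im=s["image"][c[1]-75:c[1]+75,c[0]-100:c[0]+100]
    ims.append(cv2.resize(im,(400,300),interpolation=3))
cv2.imwrite("pics/c.png",np.vstack([np.hstack(ims),cv2.imread("pics/a.png")[...,::-1]])[...,::-1])
```

```text
(no output)
```

View pics/c.png

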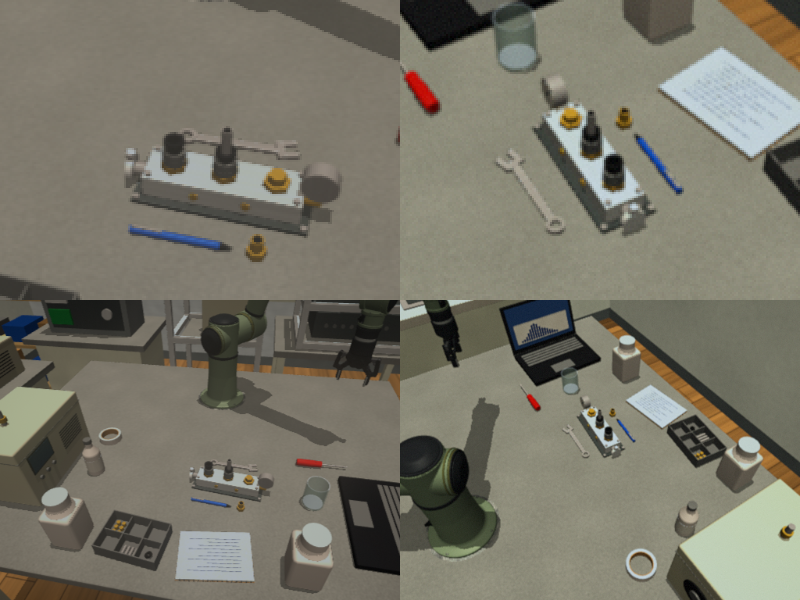

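The pictures (wide views and crops) show the tube in the middle port, at about scene (293,204) and side (255,139). The empty fitting is at the −y port, scene (267,211) and side (266,165), and the brass plug is at +y. The networks' positions agree with this. I'll move above the tube for a close look.

```bash
python3 -m jog '[0,0,0,-4.9,-2.2,-0.2,8.5, 0,0,0,-4.9,-2.2,-0.2,8.5, 0,0,0,-4.9,-2.2,-0.2,8.5, 0,0,0,-4.9,-2.2,-0.2,8.5, 0,0,0,-4.9,-2.2,-0.2,8.5, 0,0,0,-4.9,-2.2,-0.2,8.5, 0,0,0,-4.9,-2.2,-0.2,8.5, 0,0,0,-4.9,-2.2,-0.2,8.5, 0,0,0,-4.9,-2.2,-0.2,8.5, 0,0,0,-4.9,-2.2,-0.2,8.5, 0,0,10.2,0,0,0,8.5, 0,0,10.2,0,0,0,8.5, 0,0,10.2,0,0,0,8.5, 0,0,10.2,0,0,0,8.5, 0,0,10.2,0,0,0,8.5, 0,0,10.2,0,0,0,8.5, 0,0,10.2,0,0,0,8.5, 0,0,0,0,0,0,8.5, 0,0,0,0,0,0,8.5]' 20
cat > look.py <<'E'
from h import *
import sys
for n in sys.argv[2:]:
    s=snapshot(n); print(n,np.array(s["T"])[:3,3].round(3))
    for t in("tube_top","mouth_a","collet_a","fitting_a","manifold"):
        for r in mark_of(t,s)[:3]: print(t,round(r["score"],2),np.round(r["xyz"],4),px(s,r["xyz"]))
    save(s,sys.argv[1]+n)
E
python3 look.py b wrist scene side
```

```text
time_s: 3.52
tool_pos: [0.5818, 0.1022, 0.2513]
ee_rot: [-3.142, 0.0, 1.479]
wrist_force: [-0.2, -0.5, 0.4]
grip_width: 0.0848
grasp_force: 0.0
wrist [0.588 0.171 0.394]
tube_top 0.59 [0.5884 0.1038 0.1235] [264.6, 185.6]
mouth_a 0.91 [0.5845 0.1038 0.0901] [259.8, 177.5]
mouth_a 0.62 [0.5751 0.0314 0.0877] [256.9, 247.6]
collet_a 0.78 [0.5786 0.1057 0.0641] [253.7, 170.7]
collet_a 0.72 [0.5779 0.0321 0.0672] [259.5, 238.7]
fitting_a 0.88 [0.5808 0.0327 0.0378] [261.8, 228.0]
manifold 0.91 [0.5823 0.1021 0.0015] [257.6, 163.2]
scene [1.323 0.165 0.805]
tube_top 0.37 [0.5827 0.1027 0.1221] [292.9, 204.2]
mouth_a 0.81 [0.5783 0.0344 0.0817] [266.9, 211.4]
mouth_a 0.45 [0.5801 0.1055 0.0859] [293.6, 213.9]
collet_a 0.65 [0.5761 0.0329 0.0674] [266.5, 214.6]
collet_a 0.61 [0.5821 0.1017 0.0668] [291.8, 219.4]
fitting_a 0.72 [0.5823 0.1048 0.0411] [292.6, 226.4]
fitting_a 0.46 [0.5813 0.0326 0.0381] [266.1, 223.7]
side [ 0.102 -0.68   1.044]
tube_top 0.45 [0.5881 0.1066 0.1269] [255.8, 139.0]
mouth_a 0.67 [0.5857 0.1073 0.092 ] [255.1, 147.7]
mouth_a 0.49 [0.58   0.0322 0.0856] [267.4, 166.1]
collet_a 0.44 [0.5856 0.105  0.0634] [255.6, 154.9]
collet_a 0.38 [0.5797 0.0323 0.0668] [267.3, 170.5]
fitting_a 0.73 [0.5811 0.1004 0.0398] [255.2, 161.8]
fitting_a 0.72 [0.5785 0.0304 0.0375] [267.1, 177.7]
fitting_a 0.47 [0.5848 0.1056 0.0026] [255.4, 168.5]
manifold 0.56 [0.5832 0.1054 0.0007] [255.0, 169.1]
```

View pics/bwrist.png

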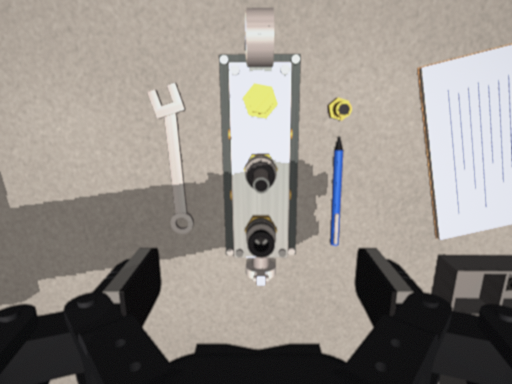

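Looking straight down, the manifold runs up the image. The tube top is near (261,182), the empty ring near (260,240), and the fingers will close across the manifold. Next I zoom in to refine the centres.

Run:
```python
from h import *
s=snapshot("wrist")
print(np.array(s["T"]).round(4),s["fx"],s["cx"],s["cy"])
im=s["image"][140:260,210:310]
cv2.imwrite("pics/z.png",cv2.resize(im,(500,600),interpolation=cv2.INTER_CUBIC)[...,::-1])
```

```text
[[ 9.956e-01 -9.040e-02 -2.500e-02  5.886e-01]
 [-9.380e-02 -9.587e-01 -2.685e-01  1.706e-01]
 [ 3.000e-04  2.697e-01 -9.629e-01  3.939e-01]
 [ 0.000e+00  0.000e+00  0.000e+00  1.000e+00]] 328.946256709306 257.55928777769066 196.06628817652165
```

View pics/z.png

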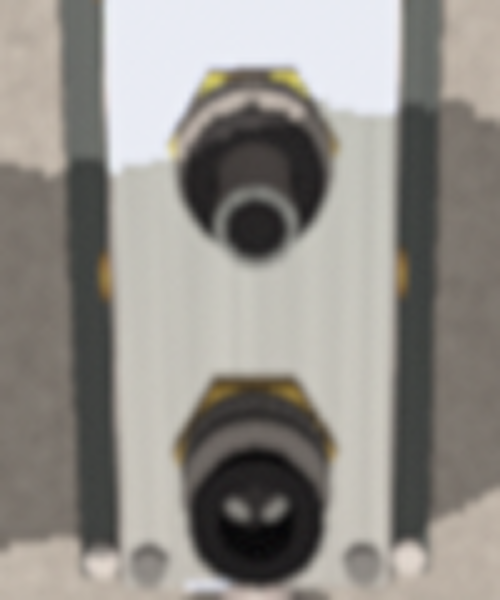

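Run:
```python
from h import *
w=snapshot("wrist");sc=snapshot("scene");sd=snapshot("side")
def ray(s,u,v):
    T=np.array(s["T"]);d=T[:3,:3]@[(u-s["cx"])/s["fx"],(v-s["cy"])/s["fy"],1];return T[:3,3],d/np.linalg.norm(d)
def tri(*rs):
    A=b=0
    for o,d in rs:
        P=np.eye(3)-np.outer(d,d);A=A+P;b=b+P@o
    return np.linalg.solve(A,b)
def at(r,z): o,d=r;return o+d*(z-o[2])/d[2]
t=ray(w,261.4,184.8)
print("top",at(t,.1235), tri(t,ray(sc,293,204),ray(sd,255.7,139)))
a=ray(w,260.8,176);b=ray(w,261,243.4)
print("A",at(a,.088),"B",at(b,.086), tri(b,ray(sc,267.2,211.3),ray(sd,266.5,165.5)))
```

```text
top [0.58576245 0.10472452 0.1235    ] [0.58672568 0.10479603 0.12772029]
A [0.58559816 0.10469139 0.088     ] B [0.57942176 0.03482204 0.086     ] [0.57962579 0.03530809 0.0847815 ]
```

```bash
python3 -m jog '[0,0,0,0.28,0.37,3,2.2, 0,0,0,0,0,3.5,2.2, 0,0,0,0,0,3.5,2.2, 0,0,0,0,0,0,2.2, 0,0,0,0,0,0,2.2, 0,0,0,0,0,0,2.2, 0,0,0,0,0,0,2.2]' 20
python3 - <<'E'
from h import *
s=snapshot("wrist");c=snapshot("scene")
print(px(s,[.5857,.1046,.124]))
cv2.imwrite("pics/d.png",np.hstack([cv2.resize(s["image"][184:384,156:356],(400,400)),cv2.resize(c["image"][150:250,243:343],(400,400))])[...,::-1])
E
```

```text
time_s: 5.5
tool_pos: [0.5867, 0.1047, 0.1527]
ee_rot: [3.139, -0.0, 1.477]
wrist_force: [-0.0, -0.8, 0.0]
grip_width: 0.0221
grasp_force: 0.0
[255.1, 232.2]
```

View pics/d.png

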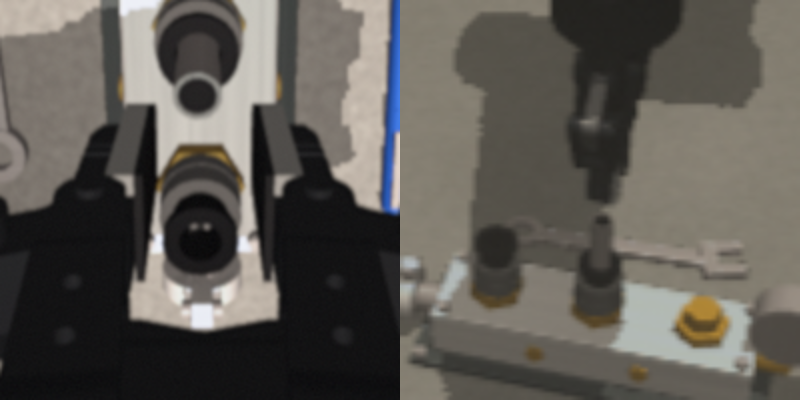

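The tube top is at crop (198,92), centred between the fingertips; the right half shows the fingers directly above it. Going down slowly to feel for the ring.

```bash
python3 -m jog '[0,0,0,0,-0.1,1.6,2.2, 0,0,0,0,0,1.6,2.2, 0,0,0,0,0,1.2,2.2, 0,0,0,0,0,0.4,2.2, 0,0,0,0,0,0,2.2, 0,0,0,0,0,0,2.2]'
for i in 1 2; do python3 -m jog '[0,0,0,0,0,0.1,2.2, 0,0,0,0,0,0.1,2.2, 0,0,0,0,0,0,2.2]'|egrep 'pos|wrist'; done
```

```text
time_s: 6.35
tool_pos: [0.5852, 0.1048, 0.1037]
ee_rot: [3.141, -0.0, 1.477]
wrist_force: [0.2, 0.4, 0.2]
grip_width: 0.0221
grasp_force: 0.0
tool_pos: [0.5848, 0.1048, 0.1013]
wrist_force: [0.7, 0.6, -0.0]
tool_pos: [0.5847, 0.1047, 0.0992]
wrist_force: [-0.4, 0.5, -0.3]
```

```bash
python3 -m jog '[0,0,0,0,0.05,0.1,2.2, 0,0,0,0,0,0.1,2.2, 0,0,0,0,0,0,2.2]'|egrep 'pos|wrist'; python3 -m jog '[0,0,0,0,0,0.1,2.2, 0,0,0,0,0,0.1,2.2, 0,0,0,0,0,0,2.2]'|egrep 'pos|wrist'; python3 -m jog '[0,0,0,0,0,0.1,2.2, 0,0,0,0,0,0,2.2]'|egrep 'pos|wrist';python3 -m jog '[0,0,0,0,0,0.1,2.2, 0,0,0,0,0,0,2.2]'|egrep 'pos|wrist'
```

```text
tool_pos: [0.5852, 0.1047, 0.0972]
wrist_force: [0.2, 0.4, -0.4]
tool_pos: [0.5852, 0.1047, 0.0951]
wrist_force: [0.1, 0.1, 0.5]
tool_pos: [0.5852, 0.1047, 0.0942]
wrist_force: [-0.2, 0.9, 0.4]
tool_pos: [0.5852, 0.1047, 0.0932]
wrist_force: [0.1, 0.1, 0.5]
```

```bash
python3 -m jog '[0,0,0,0,0,0.1,2.2, 0,0,0,0,0,0.1,2.2, 0,0,0,0,0,0,2.2]'|egrep 'pos|wrist'; python3 -m jog '[0,0,0,0,0,0.1,2.2, 0,0,0,0,0,0,2.2]'|egrep 'pos|wrist'; python3 -m jog '[0,0,0,0,0,0.1,2.2, 0,0,0,0,0,0,2.2]'|egrep 'pos|wrist';python3 -m jog '[0,0,0,0,0,0.1,2.2, 0,0,0,0,0,0,2.2]'|egrep 'pos|wrist';python3 -m jog '[0,0,0,0,0,0.1,2.2, 0,0,0,0,0,0,2.2]'|egrep 'pos|wrist'
```

```text
tool_pos: [0.5852, 0.1047, 0.0912]
wrist_force: [-1.3, -0.7, -0.1]
tool_pos: [0.5852, 0.1047, 0.0902]
wrist_force: [0.7, -0.6, 0.2]
tool_pos: [0.5852, 0.1047, 0.0892]
wrist_force: [-0.3, -0.1, -0.1]
tool_pos: [0.5852, 0.1047, 0.0882]
wrist_force: [0.2, -0.5, 0.4]
tool_pos: [0.5852, 0.1047, 0.0872]
wrist_force: [0.2, -0.4, -0.3]
```

```bash
python3 -m jog '[0,0,0,0,0,0.1,2.2, 0,0,0,0,0,0,2.2]'|egrep 'pos|wrist'; python3 -m jog '[0,0,0,0,0,0.1,2.2, 0,0,0,0,0,0,2.2]'|egrep 'pos|wrist'; python3 -m jog '[0,0,0,0,0,0.1,2.2, 0,0,0,0,0,0,2.2]'|egrep 'pos|wrist';python3 -m jog '[0,0,0,0,0,0.1,2.2, 0,0,0,0,0,0,2.2]'|egrep 'pos|wrist';python3 -m jog '[0,0,0,0,0,0.1,2.2, 0,0,0,0,0,0,2.2]'|egrep 'pos|wrist'
```

```text
tool_pos: [0.5852, 0.1047, 0.0862]
wrist_force: [0.1, -0.2, 0.3]
tool_pos: [0.5852, 0.1047, 0.0852]
wrist_force: [0.8, -0.6, 0.8]
tool_pos: [0.5853, 0.1047, 0.0845]
wrist_force: [-0.8, -1.3, 2.0]
tool_pos: [0.5854, 0.1047, 0.0835]
wrist_force: [-1.9, 0.1, 3.7]
tool_pos: [0.5854, 0.1047, 0.0824]
wrist_force: [-1.0, 0.8, 5.9]
```

The ring was felt at TCP z ≈ 0.0848. Now pressing it to its hard stop.

```bash
python3 -m jog '[0,0,0,0,0,0.1,2.2, 0,0,0,0,0,0.1,2.2, 0,0,0,0,0,0,2.2]'|egrep 'pos|wrist'; python3 -m jog '[0,0,0,0,0,0.1,2.2, 0,0,0,0,0,0,2.2]'|egrep 'pos|wrist'; python3 -m jog '[0,0,0,0,0,0.05,2.2, 0,0,0,0,0,0,2.2]'|egrep 'pos|wrist';python3 -m jog '[0,0,0,0,0,0.05,2.2, 0,0,0,0,0,0,2.2]'|egrep 'pos|wrist'
```

```text
tool_pos: [0.5855, 0.1047, 0.0807]
wrist_force: [-2.1, 0.3, 7.6]
tool_pos: [0.5855, 0.1048, 0.0798]
wrist_force: [-2.1, -0.4, 7.8]
tool_pos: [0.5855, 0.1048, 0.0794]
wrist_force: [-2.5, 0.1, 9.0]
tool_pos: [0.5855, 0.1048, 0.079]
wrist_force: [-2.5, 0.0, 10.3]
```

```bash
python3 -m jog '[0,0,0,0,0,0.03,2.2, 0,0,0,0,0,0,2.2]'|egrep 'pos|wrist'; python3 -m jog '[0,0,0,0,0,0,2.0, 0,0,0,0,0,0,1.9, 0,0,0,0,0,0,1.8, 0,0,0,0,0,0,1.8]' 20|egrep 'pos|wrist|gr'; python3 -m jog '[0,0,0,0,0,0,1.7,0,0,0,0,0,0,1.6, 0,0,0,0,0,0,1.6]' 20|egrep 'pos|wrist|gr'
```

```text
tool_pos: [0.5855, 0.1048, 0.0788]
wrist_force: [-3.1, -0.9, 10.1]
tool_pos: [0.5848, 0.1049, 0.079]
wrist_force: [-4.4, -0.2, 13.4]
grip_width: 0.0183
grasp_force: 6.4
tool_pos: [0.5845, 0.105, 0.0791]
wrist_force: [-6.2, -0.3, 14.1]
grip_width: 0.0159
grasp_force: 7.0
```

```bash
python3 -m jog '[0,0,0,0,-0.08,0,1.6, 0,0,0,0,0,0,1.6]' 20|egrep 'pos|wrist|gr'; python3 -m jog '[0,0,0,0,0,0,1.5,0,0,0,0,0,0,1.4, 0,0,0,0,0,0,1.3,0,0,0,0,0,0,1.2,0,0,0,0,0,0,1.2]' 40|egrep 'pos|wrist|gr'
```

```text
tool_pos: [0.5843, 0.105, 0.0791]
wrist_force: [-4.7, 0.4, 13.1]
grip_width: 0.0161
grasp_force: 6.1
tool_pos: [0.5842, 0.105, 0.0792]
wrist_force: [-4.9, 0.3, 13.8]
grip_width: 0.0132
grasp_force: 42.2
```

```bash
python3 -m jog '[0,0,0,0,0,-0.1,1.2, 0,0,0,0,0,0,1.2]'|egrep 'pos|wrist|gr'; python3 -m jog '[0,0,0,0,0,-0.06,1.2, 0,0,0,0,0,0,1.2]'|egrep 'pos|wrist|gr'
```

```text
tool_pos: [0.5842, 0.105, 0.0796]
wrist_force: [-3.4, 0.2, 8.9]
grip_width: 0.0128
grasp_force: 40.3
tool_pos: [0.5842, 0.105, 0.08]
wrist_force: [-2.6, -0.1, 7.4]
grip_width: 0.013
grasp_force: 40.1
```

```bash
python3 -m jog '[0,0,0,0,0,-0.04,1.2, 0,0,0,0,0,0,1.2]'|egrep 'pos|wrist|gr'; python3 -m jog '[0,0,0,0,0,0.03,1.6, 0,0,0,0,0,0.05,1.6, 0,0,0,0,0,0.05,1.6, 0,0,0,0,0,0.03,1.6, 0,0,0,0,0,0.03,1.6, 0,0,0,0,0,0,1.6]' 20|egrep 'pos|wrist|gr'
```

```text
tool_pos: [0.5841, 0.105, 0.0803]
wrist_force: [-2.1, 0.2, 6.9]
grip_width: 0.013
grasp_force: 40.6
tool_pos: [0.5849, 0.1049, 0.0791]
wrist_force: [-2.4, -0.4, 10.1]
grip_width: 0.0158
grasp_force: 5.2
```

```bash
python3 -m jog '[0,0,0,0,0,0.04,1.6, 0,0,0,0,0,0,1.6]' 20|egrep 'pos|wrist|gr'; python3 -m jog '[0,0,0,0,0,0,1.4,0,0,0,0,0,0,1.2, 0,0,0,0,0,0,1.2,0,0,0,0,0,0,1.2]' 40|egrep 'pos|wrist|gr'; python3 -m jog '[0,0,0,0,0,-0.1,1.2,0,0,0,0,0,-0.08,1.2, 0,0,0,0,0,0,1.2]' 40|egrep 'pos|wrist|gr'
```

```text
tool_pos: [0.585, 0.1049, 0.0791]
wrist_force: [-3.8, 0.2, 12.6]
grip_width: 0.016
grasp_force: 6.4
tool_pos: [0.5843, 0.105, 0.0792]
wrist_force: [-4.5, 0.1, 15.9]
grip_width: 0.0135
grasp_force: 40.5
tool_pos: [0.5842, 0.105, 0.08]
wrist_force: [-2.4, 0.4, 7.4]
grip_width: 0.0129
grasp_force: 40.2
```

```bash
python3 -m jog '[0,0,0,0,0,-0.04,1.2, 0,0,0,0,0,0,1.2]'|egrep 'pos|wrist'; python3 -m jog '[0,0,0,0,0,0.03,1.6, 0,0,0,0,0,0.05,1.6, 0,0,0,0,0,0.05,1.6, 0,0,0,0,0,0.05,1.6, 0,0,0,0,0,0.04,1.6, 0,0,0,0,0,0,1.6]' 20|egrep 'pos|wrist'; python3 -m jog '[0,0,0,0,0,0,1.4,0,0,0,0,0,0,1.2, 0,0,0,0,0,0,1.2,0,0,0,0,0,0,1.2]' 40|egrep 'pos|wrist|gr'; python3 -m jog '[0,0,0,0,0,-0.1,1.2,0,0,0,0,0,-0.1,1.2, 0,0,0,0,0,0,1.2]' 40|egrep 'pos|wrist'
python3 - <<'E'
from h import *
s=snapshot("side");c=snapshot("scene")
for q in(s,c): print([(round(r["score"],2),np.round(r["xyz"],4),px(q,r["xyz"])) for r in mark_of("tube_top",q)[:2]])
E
```

```text
tool_pos: [0.5842, 0.105, 0.0802]
wrist_force: [-3.0, 0.1, 7.2]
tool_pos: [0.5849, 0.1049, 0.0791]
wrist_force: [-4.4, -1.2, 12.8]
tool_pos: [0.5842, 0.105, 0.0791]
wrist_force: [-5.1, -0.2, 14.8]
grip_width: 0.013
grasp_force: 40.3
tool_pos: [0.5842, 0.105, 0.0802]
wrist_force: [-2.8, 1.1, 8.5]
[(0.37, array([0.5889, 0.1065, 0.1248]), [256.1, 139.5])]
[]
```

```bash
python3 -m jog '[0,0,0,0,0,-0.04,1.2, 0,0,0,0,0,0,1.2]'|egrep 'pos|wrist'; python3 -m jog '[0,0,0,0,0,-0.04,1.2, 0,0,0,0,0,0,1.2]'|egrep 'pos|wrist';python3 -m jog '[0,0,0,0,0,-0.04,1.2, 0,0,0,0,0,0,1.2]'|egrep 'pos|wrist'; python3 -m jog '[0,0,0,0,0,-0.04,1.2, 0,0,0,0,0,0,1.2]'|egrep 'pos|wrist'
```

```text
tool_pos: [0.5842, 0.105, 0.0803]
wrist_force: [-2.9, 0.2, 6.1]
tool_pos: [0.5842, 0.105, 0.0806]
wrist_force: [-2.6, -0.2, 5.8]
tool_pos: [0.5842, 0.105, 0.0808]
wrist_force: [-1.8, 0.7, 4.8]
tool_pos: [0.5843, 0.1049, 0.0811]
wrist_force: [-2.2, 1.4, 3.4]
```

```bash
python3 -m jog '[0,0,0,0,0,-0.04,1.2, 0,0,0,0,0,0,1.2]'|egrep 'pos|wrist'; python3 -m jog '[0,0,0,0,0,-0.04,1.2, 0,0,0,0,0,0,1.2]'|egrep 'pos|wrist';python3 -m jog '[0,0,0,0,0,-0.04,1.2, 0,0,0,0,0,0,1.2]'|egrep 'pos|wrist'; python3 -m jog '[0,0,0,0,0,-0.04,1.2, 0,0,0,0,0,0,1.2]'|egrep 'pos|wrist'
```

```text
tool_pos: [0.5845, 0.1049, 0.0815]
wrist_force: [0.0, 1.5, 0.7]
tool_pos: [0.5845, 0.1049, 0.0817]
wrist_force: [1.1, 1.5, -2.7]
tool_pos: [0.5845, 0.1048, 0.082]
wrist_force: [2.4, 1.9, -7.7]
tool_pos: [0.5845, 0.1048, 0.0826]
wrist_force: [4.0, 1.3, -10.0]
```

Run:
```python
from h import *
s=snapshot("wrist");save(s,"w1")
print([px(s,[.5845,.1048,z]) for z in(.122,.125,.128,.131)])
im=s["image"][230:330,205:305]
cv2.imwrite("pics/w1z.png",cv2.resize(im,(600,600),interpolation=3)[...,::-1])
```

```text
[[256.4, 303.0], [256.4, 308.0], [256.3, 313.2], [256.3, 318.8]]
```

View pics/w1z.png

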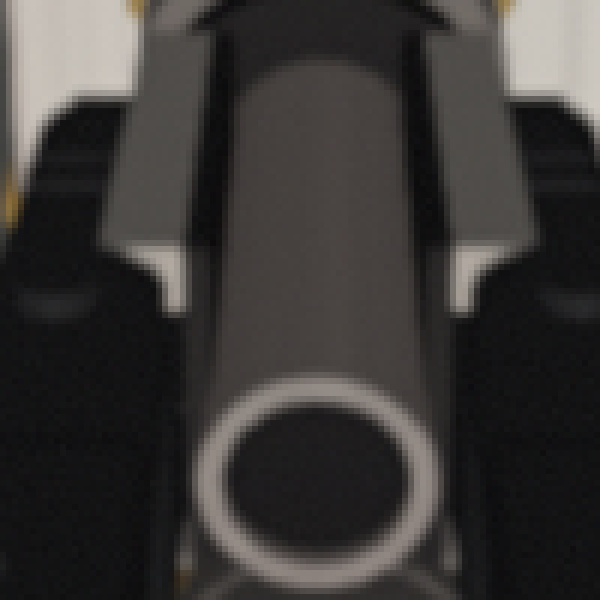

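The tube rim is clear in the wrist view, at crop (316,480), which is pixel (257.7,310). I'll fit that ellipse to track the tube's height.

```bash
cat > rim.py <<'E'
from h import *
def rim(show=True):
    s=snapshot("wrist");g=cv2.cvtColor(s["image"],cv2.COLOR_RGB2GRAY)
    g=cv2.resize(g[240:384,215:305],None,fx=4,fy=4,interpolation=cv2.INTER_CUBIC)
    m=(g>110).astype(np.uint8);c,_=cv2.findContours(m,cv2.RETR_LIST,cv2.CHAIN_APPROX_NONE)
    st=readout.state();p=st["tool_pos"];T=np.array(s["T"])
    for k in c:
        if len(k)<60: continue
        (x,y),(a,b),ang=cv2.fitEllipse(k)
        u,v=x/4-.375+215,y/4-.375+240;b/=4;a/=4
        if not(28<b<60 and a/b>.7 and abs(u-257)<8): continue
        d=T[:3,:3]@[(u-s["cx"])/s["fx"],(v-s["cy"])/s["fy"],1];o=T[:3,3]
        t=(p[1]-o[1])/d[1];q=o+t*d
        print("ell",round(u,2),round(v,2),round(a,2),round(b,2),"top",q.round(4),"top-tcp",round((q[2]-p[2])*1e3,2))
if __name__=="__main__": rim()
E
python3 rim.py
python3 -m jog '[0,0,0,0,0,0.1,1.2, 0,0,0,0,0,0,1.2]'|egrep 'pos|wrist'; python3 rim.py;  python3 -m jog '[0,0,0,0,0,0.1,1.2, 0,0,0,0,0,0,1.2]'|egrep 'pos|wrist'; python3 rim.py; python3 -m jog '[0,0,0,0,0,0.1,1.2, 0,0,0,0,0,0,1.2]'|egrep 'pos|wrist'; python3 rim.py
```

```text
ell 257.36 309.9 28.28 32.55 top [0.5848 0.1048 0.1262] top-tcp 43.52
ell 257.35 309.82 34.33 39.34 top [0.5848 0.1048 0.1261] top-tcp 43.47
tool_pos: [0.5847, 0.1048, 0.0826]
wrist_force: [1.7, 1.4, -2.0]
ell 257.4 309.97 28.32 32.55 top [0.5849 0.1048 0.1262] top-tcp 43.66
ell 257.34 309.86 34.33 39.34 top [0.5849 0.1048 0.1261] top-tcp 43.6
tool_pos: [0.5848, 0.1049, 0.0822]
wrist_force: [-0.8, 1.1, 4.7]
ell 257.47 309.99 28.36 32.5 top [0.5851 0.1048 0.1259] top-tcp 43.66
ell 257.4 309.88 34.36 39.36 top [0.5851 0.1048 0.1258] top-tcp 43.59
tool_pos: [0.5849, 0.1048, 0.0814]
wrist_force: [-1.8, 1.2, 5.5]
ell 257.47 309.97 28.35 32.46 top [0.5852 0.1048 0.125 ] top-tcp 43.63
ell 257.42 309.85 34.35 39.34 top [0.5851 0.1048 0.1249] top-tcp 43.56
```

```bash
python3 -m jog '[0,0,0,0,0,0.1,1.2, 0,0,0,0,0,0,1.2]'|egrep 'pos|wrist'; python3 rim.py|tail -1;  python3 -m jog '[0,0,0,0,0,0.1,1.2, 0,0,0,0,0,0,1.2]'|egrep 'pos|wrist'; python3 rim.py|tail -1; python3 -m jog '[0,0,0,0,0,0.05,1.2, 0,0,0,0,0,0,1.2]'|egrep 'pos|wrist'; python3 rim.py|tail -1
```

```text
tool_pos: [0.5849, 0.1048, 0.0805]
wrist_force: [-1.0, 1.4, 7.4]
ell 257.4 309.8 34.41 39.35 top [0.5852 0.1048 0.124 ] top-tcp 43.5
tool_pos: [0.585, 0.1048, 0.0796]
wrist_force: [-1.6, 1.5, 9.0]
ell 257.41 309.8 34.44 39.38 top [0.5852 0.1048 0.1232] top-tcp 43.5
tool_pos: [0.585, 0.1048, 0.0792]
wrist_force: [-2.3, 1.9, 8.7]
ell 257.41 309.8 34.44 39.41 top [0.5852 0.1048 0.1228] top-tcp 43.58
```

```bash
python3 -m jog '[0,0,0,0,0,0.05,1.2, 0,0,0,0,0,0,1.2]'|egrep 'pos|wrist'; python3 rim.py|tail -1;  python3 -m jog '[0,0,0,0,0,-0.1,1.2, 0,0,0,0,0,-0.07,1.2, 0,0,0,0,0,0,1.2]'|egrep 'pos|wrist'; python3 rim.py|tail -1; python3 -m jog '[0,0,0,0,0,0,1.4,0,0,0,0,0,0,1.6,0,0,0,0,0,0,1.7, 0,0,0,0,0,0,1.7]' 20|egrep 'pos|wrist|gr'; python3 rim.py|tail -1; python3 -m jog '[0,0,0,0,0,0.1,1.7, 0,0,0,0,0,0.1,1.7,0,0,0,0,0,0,1.7]' 20|egrep 'pos|wrist|gr'; python3 rim.py|tail -1
```

```text
tool_pos: [0.585, 0.1048, 0.0792]
wrist_force: [-3.8, 1.9, 12.1]
ell 257.39 309.8 34.44 39.38 top [0.5853 0.1048 0.1227] top-tcp 43.52
tool_pos: [0.585, 0.1048, 0.0803]
wrist_force: [-1.9, 1.3, 7.9]
ell 257.4 309.79 34.43 39.35 top [0.5852 0.1048 0.1239] top-tcp 43.58
tool_pos: [0.5861, 0.1046, 0.0807]
wrist_force: [0.8, 1.1, 7.1]
grip_width: 0.0169
grasp_force: 3.7
ell 258.75 303.04 39.5 50.41 top [0.5868 0.1046 0.1203] top-tcp 39.6
tool_pos: [0.5862, 0.1046, 0.0791]
wrist_force: [-0.9, 1.2, 10.0]
grip_width: 0.0172
grasp_force: 5.0
ell 258.61 305.32 39.39 53.71 top [0.5868 0.1046 0.12  ] top-tcp 40.95
```

```bash
sed -i 's/a\/b>.7/.83<a\/b<.92/' rim.py; python3 rim.py
python3 - <<'E'
from h import *
s=snapshot("wrist")
cv2.imwrite("pics/w2z.png",cv2.resize(s["image"][230:330,205:305],(600,600),interpolation=3)[...,::-1])
E
```

```text
ell 254.39 309.37 28.41 32.63 top [0.5853 0.1046 0.1222] top-tcp 43.13
```

View pics/w2z.png

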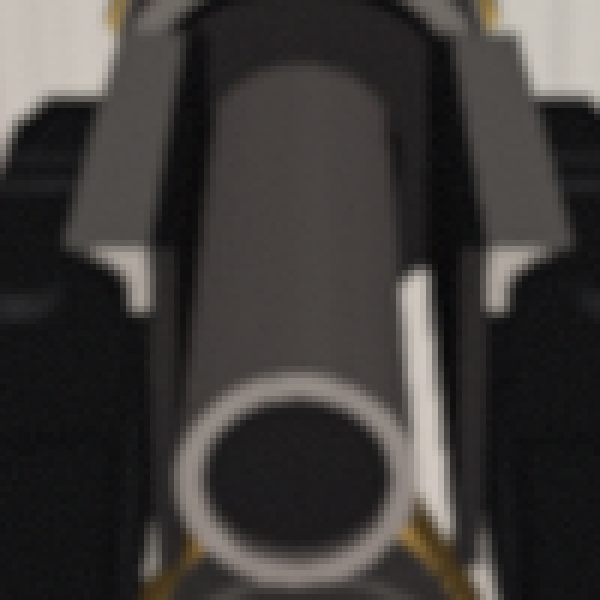

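The tube sits against the left finger, rim centre at crop (295,477), so the TCP is about 1 mm too far in +x and friction dragged the tube back down. I'll centre and repeat the ratchet while tracking the rim.

```bash
python3 -m jog '[0,0,0,0,-0.06,0,1.8, 0,0,0,0,-0.06,0,1.8, 0,0,0,0,0,0,1.8]' 20|egrep 'pos|wrist|gr'; python3 rim.py; python3 -m jog '[0,0,0,0,0,0.03,1.4,0,0,0,0,0,0,1.2, 0,0,0,0,0,0,1.2,0,0,0,0,0,0,1.2]' 40|egrep 'pos|wrist|gr'; python3 rim.py;python3 -m jog '[0,0,0,0,0,-0.1,1.2, 0,0,0,0,0,-0.09,1.2, 0,0,0,0,0,0,1.2]'|egrep 'pos|wrist'; python3 rim.py;python3 -m jog '[0,0,0,0,0,0,1.5,0,0,0,0,0,0,1.8, 0,0,0,0,0,0,1.8]' 20|egrep 'pos|wrist|gr'; python3 rim.py
```

```text
tool_pos: [0.5864, 0.1046, 0.0794]
wrist_force: [2.5, 1.0, 8.2]
grip_width: 0.0179
grasp_force: 4.4
ell 253.88 308.8 28.3 32.46 top [0.5852 0.1046 0.1222] top-tcp 42.78
tool_pos: [0.5847, 0.1048, 0.0792]
wrist_force: [-3.3, 0.5, 13.4]
grip_width: 0.0127
grasp_force: 42.6
ell 257.48 309.34 28.37 32.56 top [0.5849 0.1048 0.1224] top-tcp 43.29
ell 257.43 309.3 34.41 39.55 top [0.5848 0.1048 0.1224] top-tcp 43.27
tool_pos: [0.5845, 0.1048, 0.0803]
wrist_force: [-0.6, 1.2, 7.4]
ell 257.49 309.33 28.4 32.55 top [0.5848 0.1048 0.1235] top-tcp 43.34
ell 257.45 309.27 34.42 39.47 top [0.5847 0.1048 0.1235] top-tcp 43.3
tool_pos: [0.5855, 0.1046, 0.0805]
wrist_force: [0.7, -0.1, 7.3]
grip_width: 0.0182
grasp_force: 3.8
ell 255.65 306.96 28.14 32.14 top [0.585  0.1046 0.1223] top-tcp 41.76
```

Released with the ring down, the tube drops back home (top 0.1223). So instead I'll grip it and rock the fingers about the closing axis. The tip corner then holds the ring down while the grasp point, and the tube with it, rises.

```bash
python3 -m jog '[0,0,0,0,0,0.1,1.8, 0,0,0,0,0,0.1,1.8, 0,0,0,0,0,0.02,1.4, 0,0,0,0,0,0,1.2, 0,0,0,0,0,0,1.2, 0,0,0,0,0,0,1.2]' 30|egrep 'pos|wrist|gr'; python3 rim.py|tail -1; python3 -m jog '[0,1.5,0,0.05,0,-0.027,1.2, 0,1.5,0,0.05,0,-0.027,1.2, 0,0,0,0,0,0,1.2]'|egrep 'pos|wrist|rot|gr';python3 -m jog '[0,1.5,0,0.05,0,-0.025,1.2, 0,1.5,0,0.05,0,-0.025,1.2, 0,0,0,0,0,0,1.2]'|egrep 'pos|wrist|rot|gr'; python3 rim.py
```

```text
tool_pos: [0.5841, 0.1047, 0.0791]
wrist_force: [-4.6, 0.6, 16.8]
grip_width: 0.0131
grasp_force: 34.7
ell 257.25 309.41 34.54 39.43 top [0.5842 0.1047 0.1224] top-tcp 43.28
tool_pos: [0.5842, 0.1046, 0.0793]
ee_rot: [3.139, -0.051, 1.476]
wrist_force: [-3.4, -0.9, 15.0]
grip_width: 0.0134
grasp_force: 34.8
tool_pos: [0.5843, 0.1045, 0.0795]
ee_rot: [3.139, -0.101, 1.475]
wrist_force: [-4.7, -4.4, 13.1]
grip_width: 0.0133
grasp_force: 36.0
ell 257.29 308.96 28.6 32.73 top [0.5844 0.1045 0.1301] top-tcp 50.63
ell 257.69 311.06 38.74 42.44 top [0.5845 0.1045 0.1315] top-tcp 51.96
```

```bash
python3 -m jog '[0,-2,0,-0.066,0,0.035,1.2, 0,-2,0,-0.067,0,0.035,1.2, 0,-2,0,-0.067,0,0.034,1.2,0,0,0,0,0,0,1.2]'|egrep 'time|pos|wrist|rot|gr';python3 rim.py|tail -1; python3 -m jog '[0,0,0,0,0,-0.1,1.2, 0,0,0,0,0,-0.1,1.2, 0,0,0,0,0,0,1.2]' 40|egrep 'pos|wrist';python3 rim.py|tail -1;  python3 -m jog '[0,0,0,0,0,-0.05,1.2, 0,0,0,0,0,0,1.2]' |egrep 'pos|wrist';  python3 -m jog '[0,0,0,0,0,-0.03,1.2, 0,0,0,0,0,0,1.2]' |egrep 'pos|wrist';python3 rim.py|tail -1
```

```text
time_s: 28.42
tool_pos: [0.5841, 0.1049, 0.0791]
ee_rot: [3.139, 0.001, 1.477]
wrist_force: [-5.0, 0.4, 17.4]
grip_width: 0.0131
grasp_force: 35.6
ell 257.28 309.41 34.59 39.4 top [0.5842 0.1048 0.1223] top-tcp 43.18
tool_pos: [0.5839, 0.1048, 0.0798]
wrist_force: [-1.2, 1.0, 9.1]
ell 257.27 309.29 34.51 39.41 top [0.5841 0.1048 0.1231] top-tcp 43.25
tool_pos: [0.584, 0.1048, 0.0801]
wrist_force: [-1.9, 0.9, 6.8]
tool_pos: [0.584, 0.1048, 0.0803]
wrist_force: [-1.5, 0.8, 6.3]
ell 257.28 309.28 34.49 39.43 top [0.5842 0.1047 0.1235] top-tcp 43.21
```

```bash
for k in 1; do python3 -m jog '[0,0,0,0,0,-0.04,1.2]'|egrep 'pos|wrist'; python3 -m jog '[0,0,0,0,0,-0.04,1.2]'|egrep 'pos|wrist';python3 -m jog '[0,0,0,0,0,-0.04,1.2]'|egrep 'pos|wrist';python3 -m jog '[0,0,0,0,0,-0.04,1.2]'|egrep 'pos|wrist';python3 -m jog '[0,0,0,0,0,-0.04,1.2]'|egrep 'pos|wrist'; done; python3 rim.py|tail -1
```

```text
tool_pos: [0.584, 0.1047, 0.0805]
wrist_force: [-0.1, 0.8, 3.9]
tool_pos: [0.584, 0.1048, 0.0806]
wrist_force: [0.3, 1.5, 4.3]
tool_pos: [0.584, 0.1048, 0.0806]
wrist_force: [0.2, 0.1, 3.9]
tool_pos: [0.5839, 0.1048, 0.0806]
wrist_force: [1.9, 0.0, 3.8]
tool_pos: [0.5839, 0.1048, 0.0808]
wrist_force: [2.9, 0.2, 2.1]
ell 257.28 309.26 34.49 39.44 top [0.5841 0.1048 0.124 ] top-tcp 43.21
```

```bash
python3 -m jog '[0,0,0,0,0,-0.04,1.2]'|egrep 'pos|wrist'; python3 -m jog '[0,0,0,0,0,-0.04,1.2]'|egrep 'pos|wrist';python3 -m jog '[0,0,0,0,0,-0.04,1.2]'|egrep 'pos|wrist';python3 -m jog '[0,0,0,0,0,0,1.2]'|egrep 'pos|wrist'; python3 rim.py|tail -1
```

```text
tool_pos: [0.5839, 0.1048, 0.081]
wrist_force: [3.5, 0.3, -0.1]
tool_pos: [0.5839, 0.1048, 0.0812]
wrist_force: [6.0, 0.2, -3.5]
tool_pos: [0.5839, 0.1048, 0.0815]
wrist_force: [6.4, 0.4, -5.2]
tool_pos: [0.5839, 0.1048, 0.0815]
wrist_force: [5.1, 0.1, -3.3]
ell 257.2 309.24 34.48 39.39 top [0.5841 0.1048 0.1247] top-tcp 43.18
```

```bash
python3 -m jog '[0,0,0,0,0,-0.05,1.2]'|egrep 'pos|wrist'; python3 -m jog '[0,0,0,0,0,-0.05,1.2]'|egrep 'pos|wrist';python3 -m jog '[0,0,0,0,0,-0.05,1.2]'|egrep 'pos|wrist';python3 -m jog '[0,0,0,0,0,-0.05,1.2]'|egrep 'pos|wrist'; python3 rim.py|tail -1
```

```text
tool_pos: [0.584, 0.1048, 0.0818]
wrist_force: [6.4, 0.3, -6.3]
tool_pos: [0.5841, 0.1048, 0.0821]
wrist_force: [8.2, 0.2, -7.8]
tool_pos: [0.5841, 0.1048, 0.0823]
wrist_force: [8.1, 0.7, -10.3]
tool_pos: [0.5841, 0.1048, 0.0826]
wrist_force: [7.9, -0.4, -8.2]
ell 257.19 309.22 34.44 39.38 top [0.5843 0.1048 0.1259] top-tcp 43.1
```

```bash
python3 -m jog '[0,0,0,0,0.06,-0.03,1.2,0,0,0,0,0.06,-0.03,1.2]'|egrep 'pos|wrist'; python3 -m jog '[0,0,0,0,0,-0.06,1.2,0,0,0,0,0,-0.06,1.2]'|egrep 'pos|wrist';python3 -m jog '[0,0,0,0,0,-0.06,1.2,0,0,0,0,0,-0.06,1.2]'|egrep 'pos|wrist'; python3 rim.py|tail -1
```

```text
tool_pos: [0.5842, 0.1048, 0.083]
wrist_force: [6.6, 0.9, -9.6]
tool_pos: [0.5843, 0.1048, 0.0841]
wrist_force: [7.3, 0.2, -10.6]
tool_pos: [0.5843, 0.1048, 0.0852]
wrist_force: [7.1, 0.1, -9.3]
ell 257.17 309.23 34.44 39.37 top [0.5846 0.1048 0.1284] top-tcp 43.08
```

```bash
python3 -m jog '[0,0,0,0,0.03,-0.3,1.2,0,0,0,0,0,-0.5,1.2,0,0,0,0,0,-0.5,1.2,0,0,0,0,0,-0.5,1.2,0,0,0,0,0,-0.5,1.2,0,0,0,0,0,-0.5,1.2]'|egrep 'pos|wrist|gr'; python3 -m jog '[0,0,0,0,0,-0.8,1.2,0,0,0,0,0,-0.9,1.2,0,0,0,0,0,-0.5,1.2,0,0,0,0,0,0,1.2]'; python3 rim.py|tail -1
python3 - <<'E'
from h import *
s=snapshot("wrist")
print([(round(r["score"],2),np.round(r["xyz"],4),px(s,r["xyz"])) for r in mark_of("mouth_b",s)[:3]])
c=snapshot("scene")
cv2.imwrite("pics/e.png",np.hstack([cv2.resize(s["image"],(400,300)),cv2.resize(c["image"][150:250,213:346],(400,300))])[...,::-1])
E
```

```text
tool_pos: [0.5843, 0.1048, 0.1152]
wrist_force: [0.5, -0.1, -0.1]
grip_width: 0.0131
grasp_force: 39.9
time_s: 33.28
tool_pos: [0.5852, 0.1048, 0.1375]
ee_rot: [3.141, -0.0, 1.477]
wrist_force: [0.5, -0.5, -0.3]
grip_width: 0.013
grasp_force: 39.9
ell 257.33 309.16 34.36 39.41 top [0.5854 0.1048 0.1807] top-tcp 43.61
[(0.9, array([0.5852, 0.1051, 0.0889]), [257.3, 219.4]), (0.67, array([0.5776, 0.0322, 0.0882]), [256.3, 321.3])]
```

View pics/e.png

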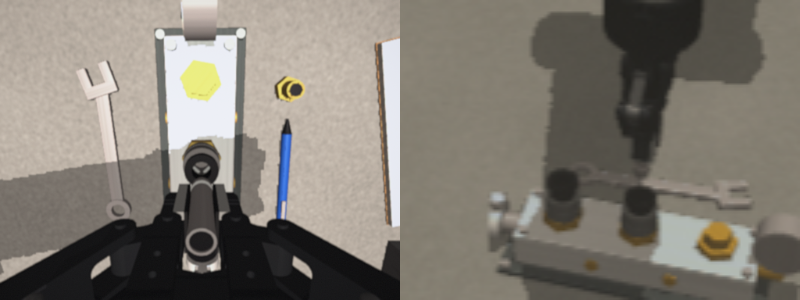

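The tube is clear of fitting A; the wrist view shows its rim at (202,243) and ring A's bore empty behind it. Moving over the empty fitting and entering gently.

```bash
python3 -m jog '[0,0,0,-1.75,0.02,0,1.2,0,0,0,-1.75,0.02,0,1.2,0,0,0,-1.75,0.02,0,1.2,0,0,0,-1.75,0,0,1.2,0,0,0,0,0,1.0,1.2,0,0,0,0,0,1.2,1.2,0,0,0,0,0,0,1.2,0,0,0,0,0,0,1.2]'; python3 -m jog '[0,0,0,0,0,0.2,1.2,0,0,0,0,0,0.2,1.2,0,0,0,0,0,0.2,1.2]'|egrep 'pos|wrist'; python3 -m jog '[0,0,0,0,0,0.2,1.2,0,0,0,0,0,0.2,1.2,0,0,0,0,0,0.2,1.2]'|egrep 'pos|wrist'; python3 rim.py|tail -1
```

```text
time_s: 34.48
tool_pos: [0.5787, 0.0356, 0.1146]
ee_rot: [-3.141, -0.0, 1.478]
wrist_force: [-0.3, 0.7, -0.5]
grip_width: 0.0128
grasp_force: 39.9
tool_pos: [0.5789, 0.0351, 0.1089]
wrist_force: [0.7, -0.3, -0.5]
tool_pos: [0.5788, 0.035, 0.1028]
wrist_force: [0.0, -0.0, -0.7]
ell 257.38 309.35 28.41 32.56 top [0.5791 0.035  0.1461] top-tcp 43.56
```

```bash
python3 -m jog '[0,0,0,0,0,0.2,1.2,0,0,0,0,0,0.2,1.2,0,0,0,0,0,0.2,1.2]'|egrep 'pos|wrist'; python3 -m jog '[0,0,0,0,0,0.15,1.2,0,0,0,0,0,0.15,1.2,0,0,0,0,0,0,1.2]'|egrep 'pos|wrist'; python3 -m jog '[0,0,0,0,0,0.1,1.2,0,0,0,0,0,0.1,1.2]'|egrep 'pos|wrist'
```

```text
tool_pos: [0.5788, 0.035, 0.0968]
wrist_force: [-0.1, 0.6, -0.3]
tool_pos: [0.5787, 0.0351, 0.0938]
wrist_force: [-0.5, -0.8, -0.6]
tool_pos: [0.5789, 0.0351, 0.092]
wrist_force: [-0.8, 0.9, 2.1]
```

Nose is on the teeth (2 N). Letting go to regrip higher, so the fingers stay clear of ring B.

```bash
python3 -m jog '[0,0,0,0,0,0,1.8,0,0,0,0,0,0,2.2,0,0,0,0,0,0,2.2,0,0,0,0,0,-0.8,2.2,0,0,0,0,0,-0.8,2.2,0,0,0,0,0,0,2.2]' 30|egrep 'pos|wrist|gr'; python3 -m jog '[0,0,0,0,0,0,1.8,0,0,0,0,0,0,1.4,0,0,0,0,0,0,1.2,0,0,0,0,0,0,1.2]' 40|egrep 'pos|wrist|gr'; python3 rim.py
```

```text
tool_pos: [0.5797, 0.035, 0.1091]
wrist_force: [-0.3, -0.2, 0.2]
grip_width: 0.0222
grasp_force: 0.0
tool_pos: [0.5788, 0.0351, 0.1079]
wrist_force: [0.4, 0.9, 0.1]
grip_width: 0.0124
grasp_force: 34.6
ell 257.49 285.07 25.63 28.71 top [0.5792 0.0351 0.1353] top-tcp 27.46
```

```bash
python3 -m jog '[0,0,0,0,0,0.1,1.2,0,0,0,0,0,0.1,1.2,0,0,0,0,0,0.1,1.2]'|egrep 'pos|wrist'; python3 -m jog '[0,0,0,0,0,0.1,1.2,0,0,0,0,0,0.1,1.2]'|egrep 'pos|wrist'; python3 -m jog '[0,0,0,0,0,0.1,1.2,0,0,0,0,0,0.1,1.2]'|egrep 'pos|wrist';python3 -m jog '[0,0,0,0,0,0.1,1.2,0,0,0,0,0,0.1,1.2]'|egrep 'pos|wrist';python3 rim.py
```

```text
tool_pos: [0.5791, 0.035, 0.1059]
wrist_force: [-2.5, 0.3, 10.0]
tool_pos: [0.5792, 0.0351, 0.1045]
wrist_force: [-2.8, -0.8, 14.1]
tool_pos: [0.5794, 0.0351, 0.1029]
wrist_force: [-4.5, 0.4, 16.0]
tool_pos: [0.5791, 0.0351, 0.1]
wrist_force: [-1.3, 0.9, 9.1]
ell 257.55 285.1 25.73 28.59 top [0.5794 0.035  0.1274] top-tcp 27.57
```

```bash
python3 -m jog '[0,0,0,0,0,0.1,1.2,0,0,0,0,0,0.1,1.2,0,0,0,0,0,0.1,1.2]'|egrep 'pos|wrist'; python3 -m jog '[0,0,0,0,0,0.1,1.2,0,0,0,0,0,0.1,1.2]'|egrep 'pos|wrist'; python3 -m jog '[0,0,0,0,0,0.1,1.2]'|egrep 'pos|wrist';python3 -m jog '[0,0,0,0,0,0.05,1.2]'|egrep 'pos|wrist';python3 rim.py
```

```text
tool_pos: [0.5791, 0.0351, 0.097]
wrist_force: [-2.2, -0.5, 9.4]
tool_pos: [0.579, 0.0351, 0.0944]
wrist_force: [0.1, 0.8, 0.2]
tool_pos: [0.5793, 0.035, 0.094]
wrist_force: [-3.2, 1.1, 14.1]
tool_pos: [0.5794, 0.0351, 0.094]
wrist_force: [-3.7, 1.0, 15.6]
ell 257.58 285.18 25.7 28.66 top [0.5797 0.0351 0.1215] top-tcp 27.48
```

The force fell to 0.2 N as the teeth snapped in, then rose sharply on the stop, so the tube is home. One slightly firmer push, then release and retreat.

```bash
python3 -m jog '[0,0,0,0,0,0.04,1.2,0,0,0,0,0,0,1.2]'|egrep 'pos|wrist'; python3 -m jog '[0,0,0,0,0,-0.15,1.2,0,0,0,0,0,0,1.2]'|egrep 'pos|wrist'; python3 -m jog '[0,0,0,0,0,0,1.8,0,0,0,0,0,0,2.4,0,0,0,0,0,0,3,0,0,0,0,0,0,3,0,0,0,0,0,-2,3,0,0,0,0,0,-4,3,0,0,0,0,0,-4,3,0,0,0,0,0,-3,3,0,0,0,0,0,0,3,0,0,0,0,0,0,3]'
python3 - <<'E'
from h import *
s=snapshot("wrist");c=snapshot("scene");d=snapshot("side")
for q in(s,c,d): print([(t,round(r["score"],2),np.round(r["xyz"],4)) for t in("tube_top","mouth_b","collet_b") for r in mark_of(t,q)[:2]])
cv2.imwrite("pics/f.png",np.hstack([cv2.resize(s["image"][150:350,156:356],(400,400)),cv2.resize(d["image"][110:210,210:310],(400,400))])[...,::-1])
E
```

```text
tool_pos: [0.5794, 0.0351, 0.094]
wrist_force: [-3.6, 0.2, 16.7]
tool_pos: [0.5791, 0.035, 0.0941]
wrist_force: [-2.6, -0.8, 7.9]
time_s: 41.42
tool_pos: [0.5783, 0.0351, 0.2226]
ee_rot: [-3.14, 0.0, 1.477]
wrist_force: [-0.6, -0.3, -1.1]
grip_width: 0.03
grasp_force: 0.0
[('tube_top', 0.67, array([0.5837, 0.032 , 0.126 ])), ('mouth_b', 0.81, array([0.5743, 0.0332, 0.0886])), ('mouth_b', 0.63, array([0.5826, 0.1042, 0.0894])), ('collet_b', 0.8, array([0.5773, 0.033 , 0.0655])), ('collet_b', 0.75, array([0.5821, 0.1043, 0.0642]))]
[('tube_top', 0.55, array([0.5775, 0.0317, 0.1223])), ('mouth_b', 0.76, array([0.5747, 0.0347, 0.0851])), ('mouth_b', 0.69, array([0.5853, 0.1021, 0.0875])), ('collet_b', 0.64, array([0.5841, 0.1003, 0.0675]))]
[('tube_top', 0.54, array([0.584 , 0.0396, 0.1244])), ('mouth_b', 0.59, array([0.5864, 0.1045, 0.0923])), ('mouth_b', 0.59, array([0.5798, 0.0345, 0.0863])), ('collet_b', 0.47, array([0.5873, 0.1039, 0.0609])), ('collet_b', 0.43, array([0.5775, 0.0311, 0.0665]))]
```

View pics/f.png

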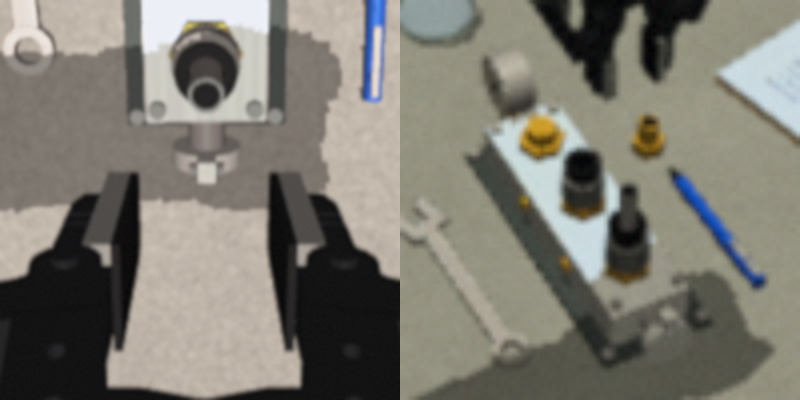

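The tube stands upright in fitting B (rim at crop (206,95)). Ring A is empty and up, the gripper is clear, and the other objects haven't moved.

```bash
python3 -c "from plant import job_done; print(job_done())"
```

```text
the job is handed in; nothing more can be done
None
```

The tube is now fully home in the empty fitting and let go; I felt the teeth snap in but did not pull-test the lock, and both rings look up in the last pictures. The job is handed in at about 41.6 s. Getting it out took several tries: the ring rose with the fingers, so pulls reached about 17 N with the ring only partly down, and I tilted the tube about 6° once.

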